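# Fasten the open cover stud on a repaired power unit

### The job

The cover of the repaired power unit is held by two black wing-headed quarter-turn studs, and one of them is still open, its wing standing across the cover instead of along its long side. Press the open stud down and turn it a quarter turn clockwise until its cam catches, then let go. Leave the stud that is already fastened as it is.

Things in the scene. Friction and masses are not known exactly. Their poses are not given: they have to be found in the camera images.
- stud_wing (a point): Centre of the top face of the open stud's wing, 121 mm above the bench while up; moves with the wing. The wing is an upright black bar 42 mm long, 12 thick, 25 high, on a steel disc 44 mm across, 5 thick (disc top 25 mm below this point; fingertips may rest on it). x axis: along the wing's length; z: up. It stands on the cover of a fixed grey steel case 170 x 280 mm, cover top at 72 mm.
- stud_press (a joint): How far the open stud is pressed down, in m: 0 up, 0.015 fully down. A spring pushes it up with about 4 N at the top and 11 N fully down. The cam is free to turn only from 0.009 down; about 0.012 is a good press. Once caught and let go, the stud rises to about 0.004 and is held there.
- stud_turn (a joint): Turn of the open stud in rad, growing clockwise seen from above: near 0 is open (wing across the cover, parallel to its short side), 1.57 is fastened (wing along the long side). Unless pressed it is blocked at about 0.25. The cam catches from about 1.2 on; the stop is at 1.8. It turns easily, under 0.2 N m.
- other_turn (a joint): The same turn of the other, already fastened stud: about 1.57 at the start, and to stay so. It looks the same but its wing lies along the cover's long side, 180 mm from the open one at the other end of the cover; either may be the left one. The low round black cap on the cover (30 mm across, 14 mm high) is a fuse holder, no part of the work.

How it is judged:
By the outcome, as a careful person would: the job done as asked, in the order asked, and still so for the second after the job is handed in, with the robot touching nothing.
It also fails if it takes over 32 s, if anything falls off the work surface, if the arm or the gripper's body presses on something with over 40 N, if the wrist force passes 120 N, or if a joint passes its speed limit or range.

### The arm

A 6-joint arm with a two-finger parallel gripper is mounted at the origin on the work surface. World frame = base frame: x ahead of the robot, y to its left, z up, the work surface at z = 0. Lengths are in m, angles in degrees, forces in N, time in s.
With the tool pointing down it reaches from about 0.4 to 0.825 m from the base axis. Payload 7 kg.
Tool frame: the origin (TCP) lies on the centre line of the jaws, within the pads' length; the fingertips stand 8 mm ahead of it and the grasp point (between the pads) lies 11 mm behind it; z points along the fingers, y is the line along which they close (so a half turn about z gives the same grasp; the last joint's range is limited). The gripper opens to 88 mm and grips with 3 to 60 N. Pads are 19 mm wide; open, the fingers measure 130 mm over their backs; the gripper's body (78 mm by 193 mm) begins 47 mm behind the grasp point.
Start: joints at [86.866, 20.546, 0.682, 0, -70.136, -16.507], TCP at [0.227, 0.636, 0.235] pointing down, gripper open.
Joint ranges: [-176.03, 176.03], [-82.01, 121.73], [-58.28, 71.71], [-173.87, 95.51], [-174.79, -0.11], [-173.66, 173.66]. Speed limits (degrees/s): [136.94, 136.94, 172.46, 180, 180, 180].

### API

Orientations are given as [roll, pitch, yaw] about the fixed x, y, z axes, in that order (R = Rz(yaw) Ry(pitch) Rx(roll)).
In Python, from plant import ctrl, vision gives the robot as it stands. The module is installed in compiled form; this text tells all that it offers.
- The arm moves only by the tool move_arm, never from a script. Its argument "moves" is one flat list of numbers, 7 for each row, row after row: the finger opening in cm, from 0 to 8.76, then the shift along the tool's x, y, z in cm, then the turn, a rotation vector about the tool's x, y, z in rad. A call has 1 to 8 rows; each row shifts and turns the commanded pose from where the row before left it, along the tool's axes as they then stand; what a row does not reach is not made up. A row lasts 1/10 s, in which the tool goes at most 50 mm and 8.59 degrees, less where a joint would pass 70% of its speed; a pose out of reach is approached as far as the arm can. A call with a gripper value outside its range is refused whole. The fingers move at their own pace and stop on an object; the grip force is fixed at half the most. Time passes only in rows, so rows that do not move let the fingers close. It gives the time, the measured TCP pose, the force, the opening and the grip force at its end, in the units of the state.
- ctrl.get_obs(): the state, without advancing time (a new reading comes with each control period).
- vision.snapshot(name): name is "scene" or "top"; returns (picture, depth): 420x560x3 uint8, red, green, blue; 420x560 float32, m along the optical axis (not along the pixel's ray), 0 where there is no reading.
- vision.camera_model(name): a dict with "vertical_fov" (degrees; the focal length in pixels is half the picture's height over the tangent of half this angle, whatever the lens; pixels are square), "cx", "cy" (the principal point, pixels), "cam_to_world" (4x4, takes a point from camera to world coordinates). Camera axes: x right, y down, z forward; pixel columns grow to the right and rows downward; lengths in m; the calibration is good to about 2 mm. A picture is of the moment at which its call begins. camera_model takes no time and is no camera call.
- ctrl.close_job(): hands the job in; it is judged then, once.
The state is a dict: "clock": time; "joint_pos": joint angles; "qvel": joint speeds; "tau": joint torques, N m; "tool_pos": TCP position; "orientation": TCP orientation; "force": force on the tool from outside, world axes, zero at the start; "moment": the same for the moment, N m; "opening": finger opening in m; "gripper_force": force on a finger pad.
Only numpy, scipy, OpenCV 4.12 (cv2) and the standard library are available. Lean on these libraries where they do the work, as an engineer would, in place of code of your own. Each camera call takes 0.05 s, during which the arm holds its last target. There are 200 camera calls.

## Working session

There is one attempt and no reset: what is moved stays moved. The work goes in short steps, Python scripts to look and compute and a tool call to move; the robot and the scene stay as the last step left them, time stands still between calls to the robot, and variables do not carry over. Pictures are saved under pics/ and viewed, at most 10 in all, crops included, and the job is handed in when it is done.

Besides the shell and the picture viewer there is one more tool, called after ">>>" as a command line: name --argument value ..., lists and objects as JSON in quotes. move_arm: Moves the arm, as the interface text tells. Its arguments: {"type":"object","properties":{"moves":{"type":"array"}},"required":["moves"]}

```bash
mkdir -p pics; cat > h.py <<'E'
import numpy as np, cv2
from plant import ctrl, vision
def snap(n,f=None):
    p,d=vision.snapshot(n)
    if f: cv2.imwrite('pics/'+f,p[:,:,::-1])
    return p,d
def cam(n):
    m=vision.camera_model(n); return 210/np.tan(np.radians(m['vertical_fov']/2)),m['cx'],m['cy'],np.array(m['cam_to_world'])
def onplane(n,uv,z):
    f,cx,cy,T=cam(n); uv=np.atleast_2d(uv).astype(float)
    r=np.c_[(uv[:,0]-cx)/f,(uv[:,1]-cy)/f,np.ones(len(uv))]@T[:3,:3].T
    return T[:3,3]+r*((z-T[2,3])/r[:,2])[:,None]
def cloud(n,d):
    f,cx,cy,T=cam(n); v,u=np.mgrid[:420,:560]
    return np.dstack([(u-cx)/f*d,(v-cy)/f*d,d])@T[:3,:3].T+T[:3,3]
E
python3 - <<'E'
from h import *
for n in('top','scene'):
    p,d=snap(n,n+'0.png'); print(n,cam(n)[3][:3,3],cam(n)[0])
o=ctrl.get_obs();print(o)
E
```

```text
top [0.41321069 0.03709218 1.03182082] 544.2333402269371
scene [ 0.8769707  -0.16259612  0.63186601] 383.5483935108616
{'clock': 0.1, 'joint_pos': array([ 8.68668127e+01,  2.05871190e+01,  6.40098084e-01, -1.69645110e-02,
       -7.01364023e+01, -1.65077607e+01]), 'qvel': array([-0.05534472, -0.00481039,  0.0533718 ,  0.12401236,  0.07123366,
       -0.08335528]), 'tau': array([-1.64471745e-03, -5.84161484e+01,  2.93753994e+01,  7.01564893e+00,
        1.01642171e-02, -4.62077446e-05]), 'tool_pos': array([0.22676108, 0.63532668, 0.23372936]), 'orientation': array([ 1.79915483e+02, -8.41504902e-03, -1.96467177e+01]), 'force': array([ 0.08936812, -0.30919157,  0.84891481]), 'moment': array([-0.05871858,  0.02802067, -0.03325666]), 'gripper_force': 0.0, 'opening': 0.08754141821254262}
```

View pics/top0.png

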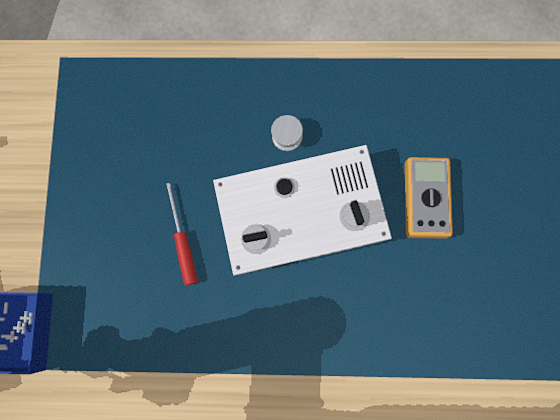

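View pics/scene0.png

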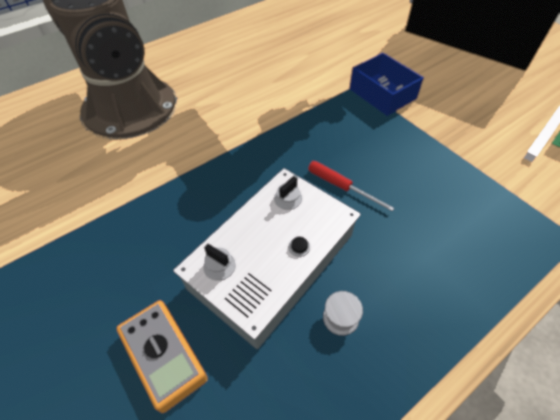

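The top view shows the case with the open stud at about (357,213), its wing across the cover. The fastened stud is at (256,237), wing along the cover, and the fuse cap is at (285,187). Nothing blocks the open stud from above.

```bash
python3 - <<'E'
from h import *
for n,cs in(('top',[(357,213),(256,237)]),('scene',[(217,255),(288,187)])):
    p,d=snap(n); P=cloud(n,d)
    for c in cs:
        z=P[...,2]; m=((p.max(2)<60)&(abs(z-.121)<.005)).astype(np.uint8)
        k=np.zeros_like(m);cv2.circle(k,c,28,1,-1);m&=k
        Q=P[m>0]; uv=np.argwhere(m)[:,::-1].astype(np.float32)
        W=onplane(n,uv,.121)[:,:2].astype(np.float32)
        (x,y),s,a=cv2.minAreaRect(W*1000)
        b=cv2.boxPoints(((x,y),s,a)); e=max(b[1]-b[0],b[2]-b[1],key=np.linalg.norm)
        print(n,c,len(Q),Q.mean(0),'rect mm',x,y,s,'ang',np.degrees(np.arctan2(e[1],e[0])))
p,d=snap('top');P=cloud('top',d)
m=((p.min(2)>110)&(abs(P[...,2]-.072)<.006)).astype(np.uint8)
k,_=cv2.findContours(m,0,1);c=max(k,key=cv2.contourArea)[:,0]
r=cv2.minAreaRect((onplane('top',c,.072)[:,:2]*1000).astype(np.float32));print('cover',r,P[m>0][:,2].mean());b=cv2.boxPoints(r);print(b)
E
```

```text
top (357, 213) 151 [ 0.57186751 -0.06665594  0.11973988] rect mm 571.7478637695312 -66.35189819335938 (38.77916717529297, 11.759820938110352) ang 19.19151
top (256, 237) 74 [0.52935221 0.106394   0.11721438] rect mm 528.346923828125 106.47927856445312 (9.68304443359375, 38.05600357055664) ang -77.86778
scene (217, 255) 139 [ 0.57882493 -0.06930307  0.11877481] rect mm 579.5062866210938 -69.89337158203125 (37.78692626953125, 10.51290512084961) ang 17.67555
scene (288, 187) 8 [0.53313151 0.104799   0.1164135 ] rect mm 536.463623046875 104.57860565185547 (5.2162766456604, 22.959136962890625) ang -78.62537
cover ((585.5460205078125, 28.973190307617188), (176.0771942138672, 285.7142333984375), 13.884769439697266) 0.071219466701615
[[ 465.79846  146.52945]
 [ 534.3613  -130.8363 ]
 [ 705.2936   -88.58307]
 [ 636.7307   188.78268]]
```

>>> move_arm --moves '[8.7,3.3,3.2,0,0,0,0,8.7,3.3,3.2,0,0,0,0,8.7,3.3,3.2,0,0,0,0,8.7,3.3,3.2,0,0,0,0,8.7,3.3,3.2,0,0,0,0,8.7,3.3,3.2,0,0,0,0,8.7,3.3,3.2,0,0,0,0,8.7,3.3,3.2,0,0,0,0]'

```text
clock: 1.05
tool_pos: [0.3899, 0.3041, 0.2348]
orientation: [-180.0, -0.0, -19.6]
force: [2.1, 0.8, 0.7]
opening: 0.0871
gripper_force: 0.0
```

>>> move_arm --moves '[8.7,3.3,3.2,0,0,0,0,8.7,3.3,3.2,0,0,0,0,8.7,3.3,3.2,0,0,0,0,8.7,3.3,3.2,0,0,0,0,8.7,3.3,3.2,0,0,0,0,8.7,3.3,3.2,0,0,0,0,8.7,3.3,3.2,0,0,0,0,8.7,3.3,3.2,0,0,0,0]'

```text
clock: 1.85
tool_pos: [0.5526, -0.0259, 0.2348]
orientation: [-180.0, -0.0, -19.6]
force: [0.7, 1.4, 0.1]
opening: 0.0869
gripper_force: 0.0
```

>>> move_arm --moves '[8.7,0,0,0,0,0,-0.13,8.7,0,0,0,0,0,-0.13,8.7,0,0,0,0,0,-0.13,8.7,0,0,0,0,0,-0.13,8.7,0,0,0,0,0,-0.13,8.7,0,0,0,0,0,0]'

```text
clock: 2.45
tool_pos: [0.552, -0.024, 0.2345]
orientation: [-180.0, 0.0, 17.7]
force: [0.2, -0.4, -0.1]
opening: 0.087
gripper_force: 0.0
```

>>> move_arm --moves '[8.7,0.9,4.9,0,0,0,0,8.7,0,0,4.0,0,0,0,8.7,0,0,4.0,0,0,0,8.7,0,0,0.4,0,0,0,8.7,0,0,0,0,0,0]'

```text
clock: 2.95
tool_pos: [0.5752, -0.0681, 0.1504]
orientation: [180.0, 0.1, 17.5]
force: [-0.6, 0.3, 1.1]
opening: 0.087
gripper_force: 0.0
```

```bash
python3 - <<'E'
from h import *
o=ctrl.get_obs();print(o['tool_pos'],o['orientation'],o['joint_pos'])
for n in('top','scene'):
    p,d=snap(n); P=cloud(n,d)
    c=(357,213) if n=='top' else (217,255)
    a=p[c[1]-70:c[1]+70,c[0]-70:c[0]+70]; cv2.imwrite('pics/%s1.png'%n,cv2.resize(a,None,fx=4,fy=4,interpolation=2)[:,:,::-1])
    z=P[...,2]; k=np.zeros(z.shape,np.uint8);cv2.circle(k,c,28,1,-1)
    for lo,hi in((.1185,.124),(.112,.118),(.1,.112)):
        Q=P[(p.max(2)<60)&(z>lo)&(z<hi)&(k>0)]
        if len(Q)<5: print(n,lo,len(Q));continue
        q=(Q[:,:2]-[.575,-.068])*1000; t=np.radians(18)
        al=q@[np.cos(t),np.sin(t)];ac=q@[-np.sin(t),np.cos(t)]
        print(n,lo,len(Q),'along',np.percentile(al,[1,50,99]).round(1),'across',np.percentile(ac,[1,50,99]).round(1))
E
```

```text
[ 0.57521611 -0.06814798  0.15039565] [1.79982976e+02 1.25019323e-01 1.75001230e+01] [ 1.25991860e+01  1.56170074e+01 -1.81753417e+01  3.32140615e-02
 -5.63307632e+01  9.48825121e+01]
top 0.1185 1
top 0.112 2
top 0.1 4
scene 0.1185 90 along [-15.7   1.6  18.1] across [-6.1 -2.2  2. ]
scene 0.112 54 along [-14.7   7.3  20.9] across [-7.4 -6.1  2.7]
scene 0.1 49 along [-12.4   9.4  20.9] across [-7.3 -6.3  1.3]
```

View pics/scene1.png

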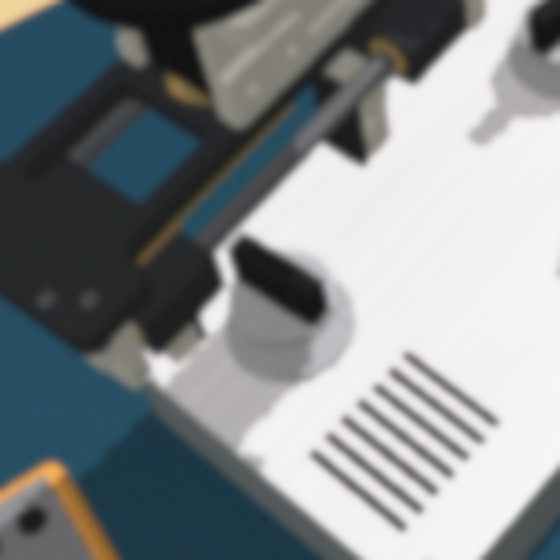

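View pics/top1.png

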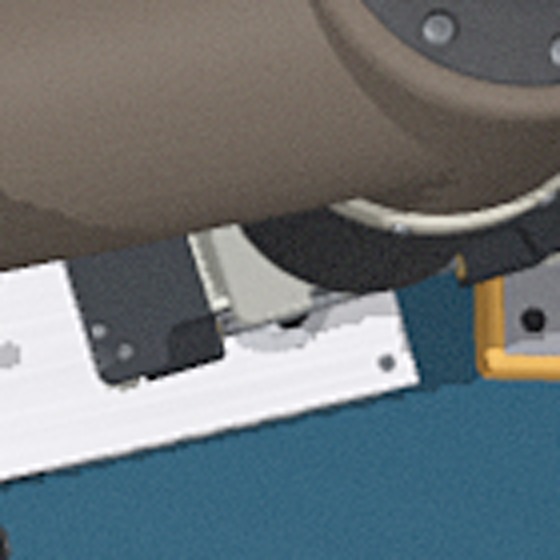

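The scene crop shows the wing at (280,280), midway between the fingers and parallel to the pads. The arm hides it in the top view. Depth puts the wing centre within about 2 mm of the TCP in x and y. Next I descend and close.

>>> move_arm --moves '[8.7,0,0,2.2,0,0,0,8.7,0,0,2.2,0,0,0,4,0,0,0,0,0,0,3,0,0,0,0,0,0,3,0,0,0,0,0,0]'

```text
clock: 3.55
tool_pos: [0.5768, -0.0677, 0.1087]
orientation: [180.0, -0.2, 17.6]
force: [0.6, 0.3, 0.3]
opening: 0.0685
gripper_force: 0.0
```

>>> move_arm --moves '[0.8,0,0,0,0,0,0,0.8,0,0,0,0,0,0,0.8,0,0,0,0,0,0,0.8,0,0,0,0,0,0]'

```text
clock: 3.95
tool_pos: [0.5755, -0.068, 0.1068]
orientation: [180.0, -0.0, 17.6]
force: [-0.2, -0.7, -0.2]
opening: 0.0365
gripper_force: 0.0
```

>>> move_arm --moves '[0.8,0,0,0,0,0,0,0.8,0,0,0,0,0,0,0.8,0,0,0,0,0,0,0.8,0,0,0,0,0,0,0.8,0,0,0,0,0,0,0.8,0,0,0,0,0,0]'

```text
clock: 4.55
tool_pos: [0.5754, -0.0678, 0.1065]
orientation: [-180.0, 0.0, 17.6]
force: [-0.4, 1.9, -0.2]
opening: 0.0117
gripper_force: 30.0
```

>>> move_arm --moves '[0.8,0,0,0.4,0,0,0,0.8,0,0,0.4,0,0,0,0.8,0,0,0.4,0,0,0,0.8,0,0,0,0,0,0,0.8,0,0,0,0,0,0]'

```text
clock: 5.05
tool_pos: [0.5755, -0.0679, 0.095]
orientation: [180.0, -0.0, 17.6]
force: [-3.6, 3.2, 8.7]
opening: 0.0119
gripper_force: 30.0
```

>>> move_arm --moves '[0.8,0,0,0.2,0,0,0,0.8,0,0,0,0,0,0.1,0.8,0,0,0,0,0,0.1,0.8,0,0,0,0,0,0.1,0.8,0,0,0,0,0,0.1,0.8,0,0,0,0,0,0,0.8,0,0,0,0,0,0]'

```text
clock: 5.75
tool_pos: [0.5756, -0.0684, 0.0933]
orientation: [180.0, -0.0, -5.3]
force: [-2.8, -0.1, 8.7]
opening: 0.0118
gripper_force: 30.0
```

```bash
python3 -c "
from h import *
o=ctrl.get_obs();print(o['force'],o['moment'],o['tool_pos'],o['orientation'],o['joint_pos'])"
```

```text
[-2.84670056 -0.06867932  8.73787341] [-0.03186303  1.26377323 -0.03699605] [ 0.57558747 -0.06841906  0.09326805] [ 1.79961536e+02 -2.89225726e-02 -5.31137293e+00] [ 1.25750481e+01  1.90915831e+01 -2.19091700e+01  6.02872009e-02
 -4.89835515e+01  7.20740105e+01]
```

>>> move_arm --moves '[0.8,0,0,0,0,0,0.12,0.8,0,0,0,0,0,0.12,0.8,0,0,0,0,0,0.12,0.8,0,0,0,0,0,0.12,0.8,0,0,0,0,0,0.12,0.8,0,0,0,0,0,0,0.8,0,0,0,0,0,0]'

```text
clock: 6.45
tool_pos: [0.5752, -0.0692, 0.0932]
orientation: [179.9, -0.0, -39.7]
force: [-3.8, -3.4, 8.6]
opening: 0.0116
gripper_force: 30.0
```

>>> move_arm --moves '[0.8,0,0,0,0,0,0.12,0.8,0,0,0,0,0,0.12,0.8,0,0,0,0,0,0.12,0.8,0,0,0,0,0,0.12,0.8,0,0,0,0,0,0.12,0.8,0,0,0,0,0,0,0.8,0,0,0,0,0,0]'

```text
clock: 7.15
tool_pos: [0.5744, -0.0696, 0.093]
orientation: [179.9, -0.1, -74.1]
force: [-4.4, -5.8, 8.8]
opening: 0.012
gripper_force: 30.0
```

```bash
python3 -c "
from h import *
o=ctrl.get_obs();print(o['force'],o['moment'],o['tool_pos'],o['orientation'],o['joint_pos'])"
```

```text
[-4.44769635 -5.84930221  8.79417645] [-2.09501679  1.86287345  0.00873134] [ 0.57442051 -0.06964504  0.09296183] [ 1.79857135e+02 -8.86959080e-02 -7.40866980e+01] [ 12.51097913  19.09665066 -21.97981321   0.1284313  -49.06095683
   3.31794056]
```

>>> move_arm --moves '[0.8,0,0,0,0,0,0.03,0.8,0,0,-0.4,0,0,0,0.8,0,0,-0.2,0,0,0,0.8,0,0,0,0,0,0,4,0,0,0,0,0,0,5,0,0,0,0,0,0,5,0,0,0,0,0,0,5,0,0,0,0,0,0]'

```text
clock: 7.95
tool_pos: [0.5778, -0.068, 0.0997]
orientation: [-179.7, -0.1, -75.7]
force: [4.7, 0.9, 6.5]
opening: 0.0383
gripper_force: 2.9
```

>>> move_arm --moves '[5,0,0,0,0,0,0,5,0,0,0,0,0,0,5,0,0,0,0,0,0]'

```text
clock: 8.25
tool_pos: [0.5786, -0.0678, 0.1]
orientation: [-179.7, -0.1, -75.7]
force: [4.0, 1.2, 6.1]
opening: 0.0499
gripper_force: 2.8
```

```bash
python3 - <<'E'
from h import *
o=ctrl.get_obs();print(o['force'],o['moment'],o['tool_pos'])
p,d=snap('scene')
a=p[185:325,147:287]; cv2.imwrite('pics/scene2.png',cv2.resize(a,None,fx=4,fy=4,interpolation=2)[:,:,::-1])
E
```

```text
[4.02152202 1.21974733 6.07745132] [ 0.3892043  -1.54295945  0.01704652] [ 0.57857297 -0.06776831  0.1000219 ]
```

View pics/scene2.png

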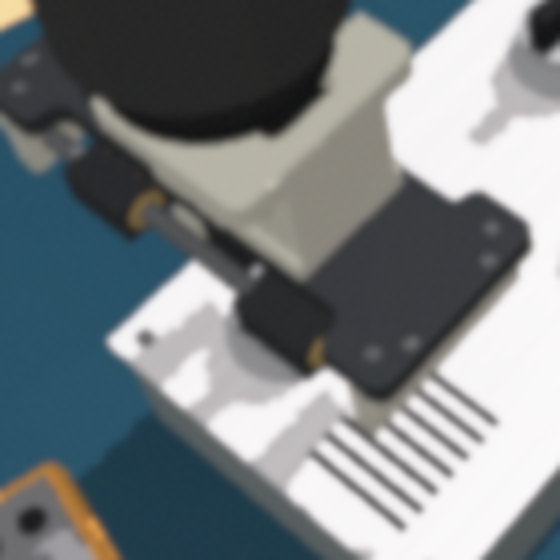

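The scene crop shows the gripper still over the stud, with part of the disc visible at (260,340). The 6 N vertical force matches the stud at 4 mm press still bearing on a fingertip. I'll rise straight up, then clear the view.

>>> move_arm --moves '[6,0,0,-0.5,0,0,0,6,0,0,-1,0,0,0,6,0,0,-3,0,0,0,6,0,0,-4,0,0,0,6,0,0,-4,0,0,0,6,0,0,0,0,0,0]'

```text
clock: 8.9
tool_pos: [0.578, -0.0682, 0.23]
orientation: [-179.5, -0.1, -75.8]
force: [0.3, 0.1, 0.3]
opening: 0.0605
gripper_force: 0.0
```

```bash
cat > chk.py <<'E'
from h import *
o=ctrl.get_obs();print(o['force'],o['tool_pos'])
p,d=snap('scene');P=cloud('scene',d)
a=p[150:300,147:347]; cv2.imwrite('pics/scene3.png',cv2.resize(a,None,fx=4,fy=4,interpolation=2)[:,:,::-1])
for c in [(217,255),(288,187)]:
    z=P[...,2]; m=((p.max(2)<60)&(abs(z-.117)<.006)).astype(np.uint8);k=np.zeros_like(m);cv2.circle(k,c,28,1,-1);m&=k
    Q=P[m>0]; print(c,len(Q))
    if len(Q)>9:
        v=np.linalg.svd(Q[:,:2]-Q[:,:2].mean(0))[2][0]; print(Q.mean(0),np.percentile(Q[:,2],[50,95]),np.degrees(np.arctan2(v[1],v[0])))
E
python3 chk.py
```

```text
[0.29184369 0.08518099 0.34783477] [ 0.57796138 -0.06822976  0.2299941 ]
(217, 255) 141
[ 0.57814578 -0.07016119  0.11468179] [0.1149319  0.11701206] -75.25119147013244
(288, 187) 91
[0.5354315  0.10318952 0.11454737] [0.114922  0.1165132] -78.95582758735603
```

View pics/scene3.png

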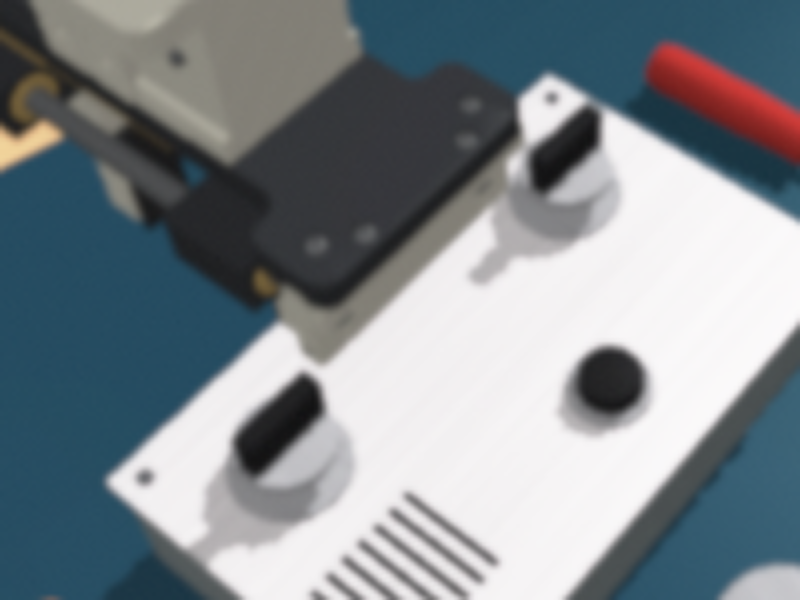

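The picture shows the formerly open stud at (280,425), its wing now along the long side. It stands at the same height as the other stud at (565,150), about 117 mm, so it is caught. The gripper is clear and reads no force.

```bash
python3 -c "
from plant import ctrl
print(ctrl.close_job())"
```

```text
the job is handed in; nothing more can be done
None
```

The open stud is pressed, turned a quarter turn clockwise and caught, the other stud was left as it was, and the job was handed in at about 9 s with the gripper clear.

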